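Lay out the rubbing desk around two tablets

ROBOT

A 6-joint arm with a two-finger parallel gripper is mounted at the origin on the work surface. World frame = base frame: x ahead of the robot, y to its left, z up, the work surface at z = 0. Lengths are in m, angles in rad, forces in N, time in s.
With the tool pointing down it reaches from about 0.35 to 0.85 m from the base axis. Payload 8.1 kg.
Tool frame: the origin (TCP) lies at the centre of the arm's flange, where the gripper is bolted on; the fingertips stand 186 mm ahead of it and the grasp point (between the pads) lies 167 mm ahead of it; z points along the fingers, y is the direction in which the jaws open and shut (so a half turn about z gives the same grasp; the last joint's range is limited). The gripper opens to 93 mm and grips with 3 to 60 N. Pads are 15 mm wide; open, the fingers measure 128 mm over their backs; the gripper's body (75 mm by 188 mm) begins 65 mm behind the grasp point.
Start: joints at [1.153, 0.13, 1.488, -0, 1.523, -0.085], TCP at [0.196, 0.567, 0.405] pointing down, gripper open.
Joint ranges: [-2.96, 2.96], [-0.89, 2.26], [0.02, 2.5], [-1.34, 4.48], [0, 2.73], [-2.66, 2.66]. Speed limits (rad/s): [2.39, 2.39, 2.79, 3.14, 3.14, 3.14].

INTERFACE

Orientations are given as a rotation vector (axis times angle).
In Python, from plant import robot, viewer, order gives the robot as it stands.
- The arm moves only by the tool apply_moves, never from a script. Its argument "deltas" is a list of rows, each a list of 3 entries, a list of its own where there are three numbers: the finger opening in mm, from 0 to 93, then the shift along the tool's x, y, z in mm, then the turn about the tool's z in rad. In form: [[grip, [dx, dy, dz], yaw], ...]. A call has 1 to 5 rows; each row shifts and turns the commanded pose from where the row before left it, along the tool's axes as they then stand; what a row does not reach is not made up. A row lasts 1/8 s, in which the tool goes at most 62.5 mm and 10.7 degrees, less where a joint would pass 70% of its speed; a pose out of reach is approached as far as the arm can. A call is refused whole if a number of a shift passes 62.5 or a number of a turn 0.188, either way. A call with a gripper value outside its range is refused whole. The fingers move at their own pace and stop on an object; "grip_force" is the grip in N (left out, the last holds). Time passes only in rows, so rows that do not move let the fingers close. It gives the time, the measured TCP pose, the force and the opening at its end, in the units of the state.
- robot.read_state(): the state, without advancing time (a new reading comes with each control period).
- viewer.read_camera(name): name is "side" or "top" or "wrist"; returns the picture (384x512x3 uint8, blue, green, red); there is no depth.
- viewer.get_calibration(name): a dict with "fx", "fy", "cx", "cy" (pixels), "R" (3x3) and "t" (3): a world point X has camera coordinates R X + t. Camera axes: x right, y down, z forward; pixel columns grow to the right and rows downward; lengths in m; the calibration is good to about 2 mm. A picture is of the moment at which its call begins: read the wrist's pose just before it. get_calibration takes no time and is no camera call; for the wrist camera it gives the pose at the moment of the call.
- order.close_job(): hands the job in, once; it reports no verdict.
The state is a dict: "t": time; "q": joint angles; "dq": joint speeds; "joint_torque": joint torques, N m; "tool_pos": TCP position; "orientation": TCP orientation; "force": force on the tool from outside, world axes, zero at the start; "wrist_torque": the same for the moment, N m; "opening": finger opening in m.
Only numpy, scipy, OpenCV 4.12 (cv2) and the standard library are available. Lean on these libraries where they do the work, as an engineer would, in place of code of your own. Each camera call takes 0.05 s, during which the arm holds its last target. There are 200 camera calls.

TASK

Get the desk ready for taking rubbings from the two tablets: stand the black-ink cup on the yellow dot in the middle of the green mat, midway between the tablets, and stand the dabber upright on the middle of its ink pad. Lay the brass bar (not the steel one) on the middle of the dark slate tablet, lengthwise along it, and stand the amber jar behind the clay tablet (on the side away from the robot), in line with its middle and with a gap of about 2 cm. Leave the steel bar, the red-paste cup and the green seal stone where they are.

Things in the scene. Friction and masses are not known exactly. Their poses are not given: they have to be found in the camera images.
- mat: Green cutting mat with pale grid lines, 240 mm (its x) by 500 mm (its y), paper-thin (1 mm, does not count in heights: things on it stand at table height), fixed. Origin at its centre, on the table, marked by a yellow dot 18 mm across; this is exactly midway between the two tablets, whose centres lie 165 mm either side along the mat's y. x points away from the robot within about 10 degrees.
- slate: Dark grey slate tablet with pale carved strokes, 70 mm (its x) by 100 mm (its y, the long side) by 18 mm thick, fixed, lying flat on the mat at its left or right end. Origin at the centre of its underside, z up (top face at 18 mm). Its x points away from the robot within about 25 degrees.
- clay: Terracotta clay tablet with carved rings, same size as the slate: 70 mm (its x) by 100 mm (its y, the long side) by 18 mm thick, fixed, lying flat at the other end of the mat. Origin at the centre of its underside. Its x points away from the robot within about 25 degrees: behind the tablet is its +x side, beyond the far long edge at x = +35 mm.
- ink_cup: Low closed white ceramic cup with a flat BLACK ink pad as its top, round, 58 mm in diameter (foot 48 mm), 30 mm high, about 140 g, loose, upright. Origin at the centre of its underside. The dabber stands on its flat top.
- dabber: Hand dabber standing on its foot: black rubber disc 40 mm in diameter and 12 mm high, above it a round pale wooden handle 26 mm in diameter (straight from 20 to 60 mm height), 62 mm high in all, about 90 g, loose. Origin at the centre of its underside.
- brass_bar: Yellow BRASS paperweight bar, 24 mm wide (its x), 90 mm long (its y), 18 mm high, about 300 g, loose, lying flat. Origin at the centre of its underside.
- jar: Amber glass jar with black cap, round, 48 mm in diameter, 64 mm high, about 160 g, loose, upright. Origin at the centre of its underside.
- steel_bar: Bystander: grey STEEL paperweight bar, same size as the brass one (24 by 90 by 18 mm, long along its y), loose. Origin at the centre of its underside. To be left where it is.
- red_cup: Bystander: white ceramic cup like the ink cup (58 mm in diameter, 30 mm high) but with a RED paste top, loose. Origin at the centre of its underside. To be left where it is.
- seal: Bystander: green seal stone, 26 mm square with a small knob on top, 51 mm high, loose, upright. Origin at the centre of its underside. To be left where it is.
Mind the look-alikes: they are no part of the job. There is more than one size of the dabber; the one meant has the size given above.

How it is judged:
By the outcome, as a careful person would: the job done as asked, in the order asked, and still so for the second after the job is handed in, with the robot touching nothing.
It also fails if it takes over 106 s, if anything falls off the work surface, if the arm or the gripper's body presses on something with over 40 N, if the wrist force passes 120 N, or if a joint passes its speed limit or range.

## Working session

There is one attempt and no reset: what is moved stays moved. The work goes in short steps, Python scripts to look and compute and a tool call to move; the robot and the scene stay as the last step left them, time stands still between calls to the robot, and variables do not carry over. Pictures are saved under pics/ and viewed, about 12 in all and at most 16, crops included, and the job is handed in when it is done.

Besides the shell and the picture viewer there is one more tool, called by a JSON object that holds its "api" and its "payload". apply_moves: Moves the arm, as the interface text tells. Its arguments: {"type":"object","properties":{"deltas":{"type":"array"},"grip_force":{"type":"number"}},"required":["deltas"]}

```bash
ls; mkdir -p pics
python3 - <<'E'
from plant import robot, viewer, order
import cv2,numpy as np
s=robot.read_state();print(s['t'],s['tool_pos'],s['orientation'],s['opening'])
for n in("top","side"):
    im=viewer.read_camera(n);cv2.imwrite(f"pics/{n}0.png",im)
    c=viewer.get_calibration(n);print(n,c)
a=cv2.imread("pics/top0.png");cv2.imwrite("pics/top0b.png",cv2.resize(a,(800,600),interpolation=cv2.INTER_CUBIC))
E
```

```text
pics
0.0 [0.19588511 0.56688044 0.40368319] [-5.20257988e-01 -3.09773906e+00  2.82434077e-03] 0.0929066568188639
top {'fx': 401.4965443363694, 'fy': 401.4965443363694, 'cx': 256.67891765565895, 'cy': 198.49305938262225, 'R': array([[ 0.01100582, -0.99977321, -0.01823161],
       [-0.99217391, -0.00865066, -0.12456366],
       [ 0.12437769,  0.01945985, -0.9920441 ]]), 't': array([0.04017842, 0.47903138, 0.98393232])}
side {'fx': 364.8264892137666, 'fy': 364.8264892137666, 'cx': 256.35210996007106, 'cy': 189.47605967429544, 'R': array([[ 0.99463568, -0.10303789, -0.00911349],
       [-0.0600328 , -0.50325657, -0.86204923],
       [ 0.08423731,  0.85797204, -0.5067426 ]]), 't': array([-0.47109247,  0.05977342,  1.04941478])}
```

View pics/top0b.png

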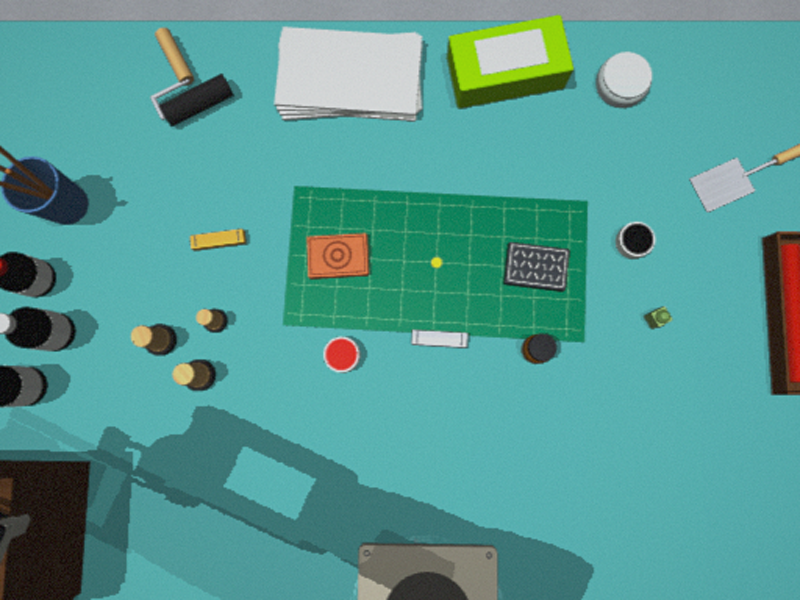

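View pics/side0.png

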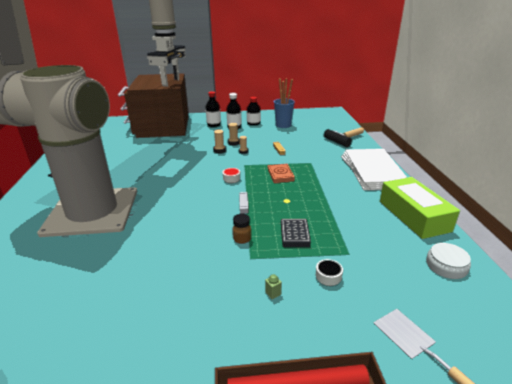

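The top view (800x600) shows the red cup (341,354), ink cup (636,239), brass bar (218,240), steel bar (440,338), jar (540,347), seal (658,317), clay (337,256), slate (536,267) and dot (436,262). There are three dabbers of different sizes, with tops at (142,337), (205,317) and (184,374).

```bash
cat > h.py <<'E'
import cv2,numpy as np
from plant import robot,viewer,order
def ray(c,p):
    d=c['R'].T@np.array([(p[0]-c['cx'])/c['fx'],(p[1]-c['cy'])/c['fy'],1.]);return -c['R'].T@c['t'],d
def pt(c,p,z):
    o,d=ray(c,p);return (o+d*(z-o[2])/d[2])
def tri(c1,p1,c2,p2):
    o1,d1=ray(c1,p1);o2,d2=ray(c2,p2)
    s=np.linalg.lstsq(np.c_[d1,-d2],o2-o1,rcond=None)[0]
    a=o1+s[0]*d1;b=o2+s[1]*d2;return (a+b)/2,np.linalg.norm(a-b)
def proj(c,X):
    q=c['R']@np.asarray(X)+c['t'];return np.array([c['fx']*q[0]/q[2]+c['cx'],c['fy']*q[1]/q[2]+c['cy']])
def blobs(im,lo,hi,amin=15):
    h=cv2.cvtColor(im,cv2.COLOR_BGR2HSV);m=cv2.inRange(h,np.array(lo),np.array(hi))
    cs,_=cv2.findContours(m,cv2.RETR_EXTERNAL,cv2.CHAIN_APPROX_NONE)
    return sorted([c for c in cs if cv2.contourArea(c)>=amin],key=cv2.contourArea,reverse=True)
def cen(c):
    m=cv2.moments(c);return np.array([m['m10'],m['m01']])/m['m00']
def grab(n,name=None):
    s=robot.read_state();c=viewer.get_calibration(n);im=viewer.read_camera(n)
    if name:cv2.imwrite(f'pics/{name}.png',im)
    return im,c,s
E
python3 - <<'E'
from h import *
np.set_printoptions(precision=3,suppress=True)
im=cv2.imread('pics/top0.png');c=viewer.get_calibration('top')
si=cv2.imread('pics/side0.png');cs=viewer.get_calibration('side')
def rep(n,lo,hi,z,amin=15,k=4):
    for b in blobs(im,lo,hi,amin)[:k]:
        r=cv2.minAreaRect(b);P=[pt(c,q,z)[:2] for q in cv2.boxPoints(r)]
        ctr=pt(c,r[0],z)[:2];e=[P[1]-P[0],P[2]-P[1]];L=max(e,key=np.linalg.norm)
        print(n,np.round(np.array(r[0])*800/512),ctr,'size',np.sort([np.linalg.norm(v) for v in e]),'long deg',np.degrees(np.arctan2(L[1],L[0])))
rep('mat',[65,100,60],[85,255,200],0.001,2000,1)
rep('dot',[22,150,150],[35,255,255],0.001,15,6)
rep('clay',[3,120,120],[14,255,255],0.018,100,3)
rep('red',[0,150,120],[3,255,255],0.03,100,3)
rep('brass',[18,100,120],[32,255,255],0.018,60,4)
rep('wood',[10,60,140],[22,255,255],0.05,15,8)
rep('dark',[0,0,0],[180,110,75],0.03,100,20)
rep('white',[0,0,190],[180,50,255],0.03,30,8)
for b in blobs(si,[8,60,120],[22,255,255],10): print('side wood',cen(b),cv2.boundingRect(b))
big=np.vstack([cv2.resize(im[180:260,70:170],(800,640))[:300+340:1]])
cv2.imwrite('pics/crop1.png',np.hstack([cv2.resize(im[185:260,70:170],(400,300),interpolation=2),cv2.resize(si[110:170,195:275],(400,300),interpolation=2)]))
E
```

```text
mat [437. 263.] [ 0.562 -0.014] size [0.243 0.515] long deg -92.81746785356553
dot [213. 239.] [0.602 0.365] size [0.022 0.077] long deg -81.3103313290718
dot [436. 262.] [ 0.564 -0.012] size [0.013 0.015] long deg -44.12165065080138
clay [337. 255.] [0.571 0.153] size [0.069 0.1  ] long deg -86.55097792119058
red [790. 312.] [ 0.48  -0.577] size [0.028 0.222] long deg 176.16869204494958
red [341. 353.] [0.408 0.141] size [0.046 0.047] long deg -134.1124404485634
brass [217. 238.] [0.598 0.355] size [0.023 0.09 ] long deg -82.02934929899298
brass [172.  53.] [0.927 0.448] size [0.022 0.101] long deg -151.1832634898692
brass [183. 373.] [0.373 0.399] size [0.03  0.031] long deg -89.41023684969555
brass [142. 336.] [0.434 0.469] size [0.031 0.031] long deg -89.47278056085732
wood [337. 255.] [0.565 0.149] size [0.066 0.097] long deg -86.18933744490509
wood [171.  52.] [0.91  0.436] size [0.021 0.098] long deg -151.3100050579084
wood [141. 336.] [0.431 0.457] size [0.028 0.03 ] long deg -176.49370748161442
wood [789. 153.] [ 0.737 -0.58 ] size [0.015 0.043] long deg -64.58561811329689
w
[... 1119 characters left out ...]
4 -0.137] size [0.061 0.115] long deg -78.26574373448459
white [723. 183.] [ 0.693 -0.483] size [0.062 0.092] long deg -65.34138458297238
white [627.  73.] [ 0.884 -0.332] size [0.076 0.078] long deg 177.82013499253935
white [442. 338.] [ 0.434 -0.021] size [0.021 0.076] long deg -92.84781670431478
white [  4. 323.] [0.452 0.693] size [0.013 0.028] long deg -174.8520268329596
side wood [280.178 171.412] (268, 164, 26, 17)
side wood [459.3  375.91] (449, 367, 25, 17)
side wood [218.486 138.983] (215, 130, 8, 19)
side wood [354.333 131.401] (345, 127, 19, 9)
side wood [279.097 147.658] (274, 142, 11, 13)
side wood [242.799 142.774] (240, 136, 6, 15)
side wood [232.581 124.47 ] (229, 123, 8, 4)
```

View pics/crop1.png

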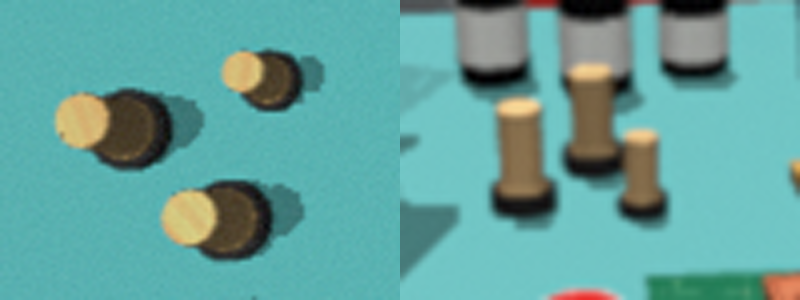

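From the crop, the three dabbers' disc widths are about 52 mm for A (top 142,337), 52 mm for C (184,374) and 40 mm for B (205,317). B looks like the one meant. I'll check its height by triangulation and measure the slate.

Run:
```python
from h import *
np.set_printoptions(precision=4,suppress=True)
im=cv2.imread('pics/top0.png');c=viewer.get_calibration('top');cs=viewer.get_calibration('side')
for n,a,b in [('A',(90.5,215.25),(233.4,124.6)),('C',(117.5,239.5),(218.6,131.4)),('B',(130.75,203),(243.2,137))]: print(n,*tri(c,a,cs,b))
mk=np.zeros(im.shape[:2],np.uint8);cv2.rectangle(mk,(310,140),(378,200),255,-1)
h=cv2.cvtColor(im,cv2.COLOR_BGR2HSV);m=cv2.bitwise_and(mk,(h[...,1]<110).astype(np.uint8)*255)
m=cv2.morphologyEx(m,cv2.MORPH_CLOSE,np.ones((7,7)));m=cv2.morphologyEx(m,cv2.MORPH_OPEN,np.ones((5,5)))
k=max(cv2.findContours(m,0,1)[0],key=cv2.contourArea);r=cv2.minAreaRect(k)
P=[pt(c,q,.018)[:2] for q in cv2.boxPoints(r)];ctr=np.mean(P,0);print('slate',ctr,P)
cl=pt(c,cen(blobs(im,[3,120,120],[14,255,255],100)[0]),.018)[:2];print('clay',cl,'mid',(cl+ctr)/2,'dist',np.linalg.norm(cl-ctr))
print('jarcap',pt(c,(541*.64,348*.64),.064),'ink',pt(c,(638*.64,238*.64),.03),'seal',pt(c,(658*.64,314*.64),.04))
```

```text
A [0.4294 0.4462 0.074 ] 0.0013096361775142193
C [0.3711 0.3765 0.0758] 0.00032651941933615943
B [0.4614 0.3552 0.0574] 0.00022922116728976867
slate [ 0.5555 -0.1767] [array([ 0.5262, -0.1221]), array([ 0.5965, -0.131 ]), array([ 0.5847, -0.2318]), array([ 0.5147, -0.2221])]
clay [0.5713 0.1523] mid [ 0.5634 -0.0122] dist 0.3294404185342225
jarcap [ 0.4173 -0.1726  0.064 ] ink [ 0.6005 -0.3399  0.03  ] seal [ 0.4748 -0.3634  0.04  ]
```

{"api": "apply_moves", "payload": {"deltas": [[93,[0,0,0],-0.167],[93,[0,0,0],-0.166]]}}

```text
t: 0.35
tool_pos: [0.1959, 0.5669, 0.4041]
orientation: [0.009, -3.141, 0.002]
force: [0.1, 0.6, 0.3]
opening: 0.0929
```

B is 57–62 mm tall and A and C are about 75 mm, so B is the right one. Next I move above the ink cup.

{"api": "apply_moves", "payload": {"deltas": [[93,[-24,-53,0],0],[93,[-24,-53,0],0],[93,[-24,-53,0],0],[93,[-24,-53,0],0],[93,[-24,-53,0],0]]}}

```text
t: 0.98
tool_pos: [0.3163, 0.3004, 0.4044]
orientation: [0.001, -3.142, 0.0]
force: [0.7, -0.1, -0.0]
opening: 0.0931
```

{"api": "apply_moves", "payload": {"deltas": [[93,[-24,-53,0],0],[93,[-24,-53,0],0],[93,[-24,-53,0],0],[93,[-24,-53,0],0],[93,[-24,-53,0],0]]}}

```text
t: 1.6
tool_pos: [0.4364, 0.0352, 0.4046]
orientation: [-0.0, 3.141, 0.0]
force: [0.6, 0.6, -0.5]
opening: 0.0926
```

{"api": "apply_moves", "payload": {"deltas": [[93,[-24,-53,0],0],[93,[-24,-53,0],0],[93,[-24,-53,0],0],[93,[-20,-53,0],0],[93,[0,0,0],0]]}}

```text
t: 2.22
tool_pos: [0.5284, -0.1782, 0.4033]
orientation: [-0.006, -3.139, -0.0]
force: [0.1, 1.0, 0.3]
opening: 0.093
```

Run:
```python
from h import *
im,c,s=grab('wrist','w1');print(s['tool_pos'],s['orientation'],proj(c,[.6005,-.34,.03]),c)
```

```text
[ 0.52842993 -0.17819179  0.40325731] [-6.09826694e-03 -3.13944544e+00 -1.86907769e-04] [133.11517325 227.31373899] {'fx': 290.43255150223024, 'fy': 290.43255150223024, 'cx': 256.2407231041305, 'cy': 190.95905373448568, 'R': array([[ 4.62849343e-03,  9.99989229e-01, -3.45735779e-04],
       [ 9.63485836e-01, -4.36697324e-03,  2.67723689e-01],
       [ 2.67719295e-01, -1.57226886e-03, -9.63495670e-01]]), 't': array([ 0.17601886, -0.54049049,  0.24786857])}
```

View pics/w1.png

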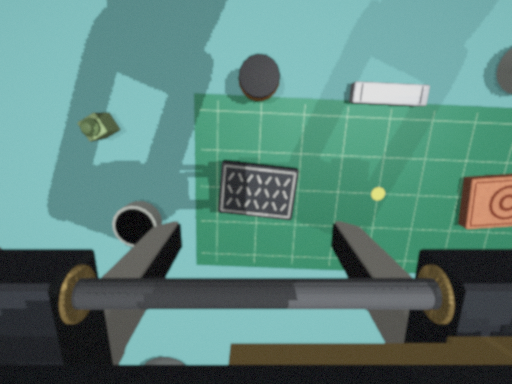

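The wrist view shows the ink cup (135,223), jar cap (260,77), slate (258,191), dot (378,194) and the clay tablet's edge. I'll cross-check these against the top view.

Run:
```python
from h import *
np.set_printoptions(precision=4,suppress=True)
im=cv2.imread('pics/w1.png');c=viewer.get_calibration('wrist')
g=cv2.cvtColor(im,6);h=cv2.cvtColor(im,40)
d=[b for b in blobs(im,[22,120,120],[35,255,255]) if abs(cen(b)[0]-378)<15][0];print('dot',pt(c,cen(d),.001))
def reg(mask,x0,y0,x1,y1,cl=5):
    m=np.zeros_like(mask);m[y0:y1,x0:x1]=mask[y0:y1,x0:x1];m=cv2.morphologyEx(m,cv2.MORPH_CLOSE,np.ones((cl,cl)))
    return max(cv2.findContours(m,0,1)[0],key=cv2.contourArea)
lowS=((h[...,1]<90)*255).astype(np.uint8)
k=reg(lowS,205,150,310,230,9);r=cv2.minAreaRect(k);P=np.array([pt(c,q,.018)[:2] for q in cv2.boxPoints(r)]);print('slate',P.mean(0),P,r)
dark=((g<50)*255).astype(np.uint8)
k=reg(dark,230,45,290,110);(x,y),w,a=cv2.fitEllipse(k);print('jarcap',x,y,w,pt(c,(x,y),.064))
k=reg(dark,108,195,162,248);(x,y),w,a=cv2.fitEllipse(cv2.convexHull(k));print('ink',x,y,w,pt(c,(x,y),.03))
k=reg(((g>190)*255).astype(np.uint8),340,75,440,110);r=cv2.minAreaRect(k);print('steel',pt(c,r[0],.018))
```

```text
Traceback (most recent call last):
IndexError: list index out of range
```

{"api": "apply_moves", "payload": {"deltas": [[93,[-20,-40,0],0],[93,[-20,-50,0],0],[93,[-20,-50,0],0],[93,[-12,-22,0],0],[93,[0,0,0],0]]}}

```text
t: 2.9
tool_pos: [0.6004, -0.3368, 0.404]
orientation: [-0.0, -3.141, -0.001]
force: [-0.4, 1.3, 0.4]
opening: 0.0936
```

```bash
cat > m1.py <<'E'
from h import *
np.set_printoptions(precision=4,suppress=True)
im=cv2.imread('pics/w1.png')
c={'fx':290.43255,'fy':290.43255,'cx':256.24072,'cy':190.95905,'R':np.array([[ 4.62849343e-03,9.99989229e-01,-3.45735779e-04],[9.63485836e-01,-4.36697324e-03,2.67723689e-01],[2.67719295e-01,-1.57226886e-03,-9.63495670e-01]]),'t':np.array([0.17601886,-0.54049049,0.24786857])}
g=cv2.cvtColor(im,6);h=cv2.cvtColor(im,40)
def reg(mask,x0,y0,x1,y1,cl=5):
    mask=(mask*255).astype(np.uint8)
    m=np.zeros_like(mask);m[y0:y1,x0:x1]=mask[y0:y1,x0:x1];m=cv2.morphologyEx(m,cv2.MORPH_CLOSE,np.ones((cl,cl)))
    return max(cv2.findContours(m,0,1)[0],key=cv2.contourArea)
if __name__=='__main__':
    print(im[194,378],im[215,240])
    print('dot',pt(c,cen(reg(im[...,2]>130,365,182,390,206,3)),.001))
    k=reg(h[...,1]<90,205,150,310,230,9);r=cv2.minAreaRect(k);P=np.array([pt(c,q,.018)[:2] for q in cv2.boxPoints(r)]);print('slate',P.mean(0),P,r)
    k=reg(g<50,230,45,290,110);(x,y),w,a=cv2.fitEllipse(k);print('jarcap',x,y,w,pt(c,(x,y),.064))
    k=reg(g<50,108,195,162,248);(x,y),w,a=cv2.fitEllipse(cv2.convexHull(k));print('ink',x,y,w,pt(c,(x,y),.03))
    k=reg(g>190,340,75,440,110);r=cv2.minAreaRect(k);print('steel',pt(c,r[0],.018))
E
python3 m1.py
```

```text
[130 225 224] [ 96 124  58]
dot [ 0.564  -0.0123  0.001 ]
slate [ 0.5508 -0.1769] [[ 0.5848 -0.2401]
 [ 0.4918 -0.2153]
 [ 0.5152 -0.1169]
 [ 0.6115 -0.1354]] ((257.436767578125, 186.4852294921875), (80.14713287353516, 72.22655487060547), 13.13402271270752)Traceback (most recent call last):
  File "m1.py", line 14, in <module>
    k=reg(g<50,230,45,290,110);(x,y),w,a=cv2.fitEllipse(k);print('jarcap',x,y,w,pt(c,(x,y),.064))
                                         ~~~~~~~~~~~~~~^^^
cv2.error: OpenCV(4.12.0) /io/opencv/modules/imgproc/src/shapedescr.cpp:361: error: (-201:Incorrect size of input array) There should be at least 5 points to fit the ellipse in function 'fitEllipseNoDirect'
```

Run:
```python
from h import *
import m1
im,c,s=grab('wrist','w2');p=proj(c,[.6005,-.34,.03]);print(s['tool_pos'],p)
g=cv2.cvtColor(im,6);x,y=np.int32(p);print(g[y,x-45:x+46:3])
k=m1.reg(g<60,x-40,y-40,x+40,y+40,3)
if len(k)>5:
    e=cv2.fitEllipse(cv2.convexHull(k));q=pt(c,e[0],.03);print(e,q, e[1][0]*(.4)/290)
cv2.imwrite('pics/w2c.png',im)
```

```text
[ 0.6004 -0.3368  0.404 ] [253.6842 172.3986]
[124 121 122 121 122 123 120 102 125  89  14   2  23  21  24  25  26  26
  31  31  30  26  82 203 155 152 152 155 153 154 152]
((254.65309143066406, 171.6067657470703), (36.44967269897461, 37.84636306762695), 79.01582336425781) [ 0.5995 -0.3388  0.03  ] 0.050275410619275325
```

View pics/w2c.png

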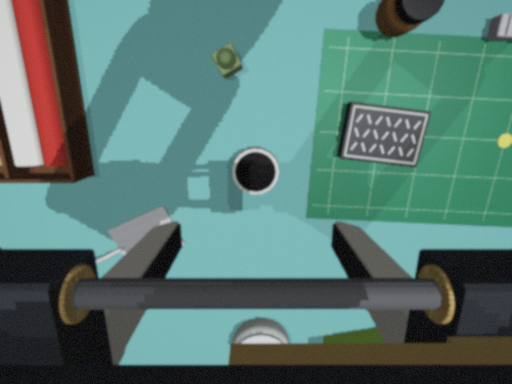

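The wrist image shows the ink cup at (255,171), which gives (0.5995, -0.339). Now I descend and grip it.

{"api": "apply_moves", "payload": {"deltas": [[93,[1,-2,40],0],[93,[0,0,50],0],[93,[0,0,50],0],[93,[0,0,40],0],[93,[0,0,20],0]], "grip_force": 20}}

```text
t: 3.58
tool_pos: [0.5983, -0.3363, 0.2023]
orientation: [0.003, -3.138, -0.004]
force: [-0.0, 0.9, 0.4]
opening: 0.093
```

{"api": "apply_moves", "payload": {"deltas": [[93,[0,0,15],0],[93,[0,0,0],0],[93,[0,0,0],0]]}}

```text
t: 3.95
tool_pos: [0.5999, -0.3392, 0.1917]
orientation: [-0.0, 3.139, -0.002]
force: [0.3, -0.3, 0.6]
opening: 0.0931
```

{"api": "apply_moves", "payload": {"deltas": [[40,[0,0,0],0],[40,[0,0,0],0],[40,[0,0,0],0],[40,[0,0,0],0],[40,[0,0,0],0]]}}

```text
t: 4.58
tool_pos: [0.5992, -0.3388, 0.1898]
orientation: [-0.0, 3.142, 0.0]
force: [-0.4, -0.4, 1.3]
opening: 0.0576
```

{"api": "apply_moves", "payload": {"deltas": [[40,[0,0,-25],0],[40,[0,0,-35],0],[40,[0,20,0],0],[40,[5,45,0],0],[40,[6,50,0],0]]}}

```text
t: 5.2
tool_pos: [0.5872, -0.2219, 0.2478]
orientation: [-0.001, -3.14, -0.002]
force: [1.0, 0.6, -1.3]
opening: 0.0573
```

{"api": "apply_moves", "payload": {"deltas": [[40,[6,50,0],0],[40,[6,50,0],0],[40,[6,50,0],0],[40,[6,40,0],0],[40,[0,22,0],0]]}}

```text
t: 5.82
tool_pos: [0.5624, -0.0088, 0.2478]
orientation: [0.004, -3.139, -0.001]
force: [0.1, 0.1, -1.4]
opening: 0.0573
```

{"api": "apply_moves", "payload": {"deltas": [[40,[0,0,0],0],[40,[0,0,0],0]]}}

```text
t: 6.08
tool_pos: [0.5636, -0.0119, 0.2488]
orientation: [0.001, -3.14, 0.0]
force: [-0.1, 0.1, -0.9]
opening: 0.0574
```

{"api": "apply_moves", "payload": {"deltas": [[40,[0,0,25],0],[40,[0,0,20],0],[40,[0,0,10],0],[40,[0,0,4],0],[40,[0,0,0],0]]}}

```text
t: 6.7
tool_pos: [0.5643, -0.012, 0.191]
orientation: [0.0, 3.141, -0.0]
force: [0.9, -0.4, -1.4]
opening: 0.0574
```

{"api": "apply_moves", "payload": {"deltas": [[70,[0,0,0],0],[80,[0,0,0],0],[93,[0,0,0],0],[93,[0,0,0],0],[93,[0,0,0],0]]}}

```text
t: 7.32
tool_pos: [0.5641, -0.0118, 0.1908]
orientation: [-0.0, 3.142, -0.0]
force: [0.5, 0.6, -0.6]
opening: 0.0924
```

{"api": "apply_moves", "payload": {"deltas": [[93,[0,0,-40],0],[93,[0,0,-60],0],[93,[0,0,-60],0],[93,[0,0,-50],0],[93,[0,0,0],0]]}}

```text
t: 7.95
tool_pos: [0.5653, -0.012, 0.4068]
orientation: [-0.0, 3.132, -0.002]
force: [0.6, -0.9, -0.5]
opening: 0.0933
```

Run:
```python
from h import *
import m1
np.set_printoptions(precision=4,suppress=True)
for n in('wrist','top'):
    im,c,s=grab(n,n+'3');p=proj(c,[.564,-.0123,.03])
    g=cv2.cvtColor(im,6);x,y=np.int32(p)
    k=m1.reg(g<60,x-30,y-30,x+30,y+30,3);e=cv2.fitEllipse(cv2.convexHull(k));print(n,s['tool_pos'],p,e,pt(c,e[0],.03))
```

```text
wrist [ 0.5653 -0.012   0.4068] [256.5491 167.6443] ((256.2564697265625, 168.3642120361328), (35.692771911621094, 37.26956558227539), 84.2895278930664) [ 0.5649 -0.0127  0.03  ]
top [ 0.5647 -0.0119  0.4034] [279.4714 165.4878] ((286.4719543457031, 159.7905731201172), (24.573999404907227, 34.737815856933594), 50.00464630126953) [ 0.5789 -0.0301  0.03  ]
```

View pics/wrist3.png

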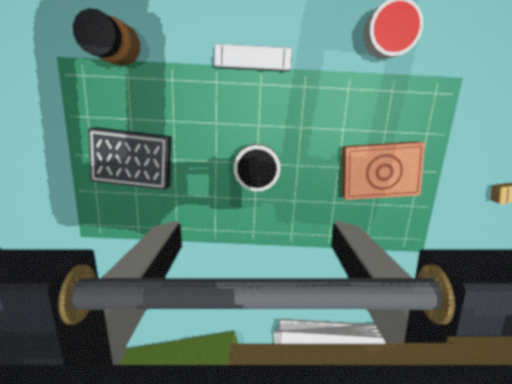

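The wrist image shows the cup at (257,167), within 1 mm of the dot position and midway between the slate (130,158) and the clay (384,170). I'll measure both tablets and head for dabber B.

Run:
```python
from h import *
import m1
np.set_printoptions(precision=4,suppress=True)
im=cv2.imread('pics/wrist3.png');c=viewer.get_calibration('wrist')  # arm still at rest there
h=cv2.cvtColor(im,40)
for n,mask,b in(('slate',h[...,1]<105,(75,120,182,195)),('clay',(h[...,0]<20)&(h[...,1]>100),(330,130,440,210))):
    k=m1.reg(mask,*b,7);q=cv2.approxPolyDP(cv2.convexHull(k),8,True)[:,0]
    P=np.array([pt(c,v,.018)[:2] for v in q.astype(float)]);m=cen(k);print(n,q.tolist(),P.tolist(),pt(c,m,.018))
    print(n,'centre of corners',P.mean(0))
    if len(P)==4:
        for i in range(4): d=P[i]-P[i-1];print(np.linalg.norm(d),np.degrees(np.arctan2(d[1],d[0])))
```

```text
slate [[181, 121], [175, 194], [90, 179], [87, 120]] [[0.5030542350720691, -0.10369518635033186], [0.5955642674513173, -0.11805323722860378], [0.5754554670449492, -0.22569821434426116], [0.501812640220206, -0.21788807623008835]] [ 0.5442 -0.1654  0.018 ]
slate centre of corners [ 0.544  -0.1663]
0.11419963947783009 89.37705979861472
0.09361762502772962 -8.822221627672743
0.10950710000732167 -100.58127508050464
0.07405581813808806 173.9461656552035
clay [[423, 144], [418, 193], [344, 197], [345, 147]] [[0.5309933651146721, 0.1948770793624836], [0.5943240966117034, 0.198183953148035], [0.5997265505392197, 0.1023896877264872], [0.5346601397905255, 0.09834739334152616]] [0.5637 0.1479 0.018 ]
clay centre of corners [0.5649 0.1484]
0.09659930393034988 92.17539039383774
0.06341700849285337 2.9890385143201375
0.0959464840215257 -86.77214220462507
0.06519185494839429 -176.44503017771447
```

{"api": "apply_moves", "payload": {"deltas": [[60,[13,40,0],0],[60,[15,55,0],0],[60,[15,55,0],0],[60,[15,55,0],0],[60,[15,55,0],0]]}}

```text
t: 8.68
tool_pos: [0.4898, 0.2496, 0.3981]
orientation: [-0.0, -3.138, 0.002]
force: [1.3, -0.2, 0.3]
opening: 0.0599
```

{"api": "apply_moves", "payload": {"deltas": [[60,[15,55,0],0],[60,[15,52,0],0],[60,[0,0,0],0],[60,[0,0,0],0]]}}

```text
t: 9.18
tool_pos: [0.4607, 0.3549, 0.3985]
orientation: [0.002, -3.139, 0.004]
force: [0.7, -0.5, 0.3]
opening: 0.0598
```

Run:
```python
from h import *
im,c,s=grab('wrist','w4');print(s['tool_pos'],proj(c,[.4614,.3552,.06]),proj(c,[.4614,.3552,.0]))
np.save('c4.npy',c,allow_pickle=True)
```

```text
[0.460674   0.35488934 0.39851868] [257.50232437 180.01726473] [257.44121303 169.57937811]
```

View pics/w4.png

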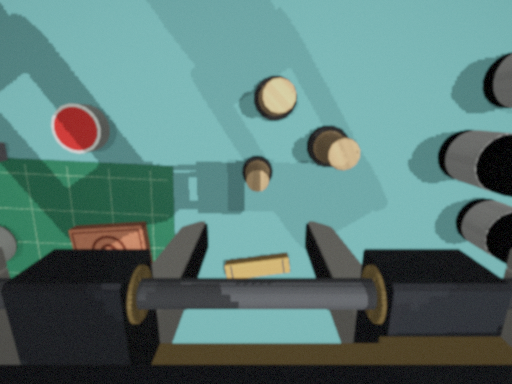

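The target dabber's handle top is at (258,181), matching the prediction of (257.5,180). Its disc is about 28 px, or 39 mm, and the two larger ones stand at (275,97) and (335,150). Now I descend and grip it.

{"api": "apply_moves", "payload": {"deltas": [[60,[-1,0,40],0],[60,[0,0,50],0],[60,[0,0,50],0],[60,[0,0,36],0],[60,[0,0,10],0]]}}

```text
t: 9.85
tool_pos: [0.4613, 0.3529, 0.2114]
orientation: [-0.003, -3.137, 0.005]
force: [-0.2, 0.8, 1.0]
opening: 0.0602
```

{"api": "apply_moves", "payload": {"deltas": [[60,[0,0,0],0],[15,[0,0,0],0],[15,[0,0,0],0],[15,[0,0,0],0],[15,[0,0,0],0]]}}

```text
t: 10.48
tool_pos: [0.4621, 0.3553, 0.2152]
orientation: [-0.001, 3.141, 0.0]
force: [0.8, 1.0, 3.2]
opening: 0.0258
```

{"api": "apply_moves", "payload": {"deltas": [[15,[0,0,-25],0],[15,[0,0,-45],0],[15,[0,0,-50],0],[15,[0,0,0],0],[15,[0,0,0],0]]}}

```text
t: 11.1
tool_pos: [0.4618, 0.355, 0.334]
orientation: [0.0, -3.141, 0.001]
force: [-0.1, -0.1, -1.6]
opening: 0.0253
```

Run:
```python
from h import *
im,c,s=grab('wrist','w5');im2,c2,_=grab('side');print(s['tool_pos'],s['opening'])
p=np.int32(proj(c2,s['tool_pos']-[0,0,.2]));x=p[0];y=p[1]
cv2.imwrite('pics/w5c.png',np.hstack([cv2.resize(im,(400,300)),cv2.resize(im2[max(0,y-60):y+60,x-80:x+80],(400,300),interpolation=2)]))
```

```text
[0.46176931 0.35503632 0.3340093 ] 0.0253270824205464
```

View pics/w5c.png

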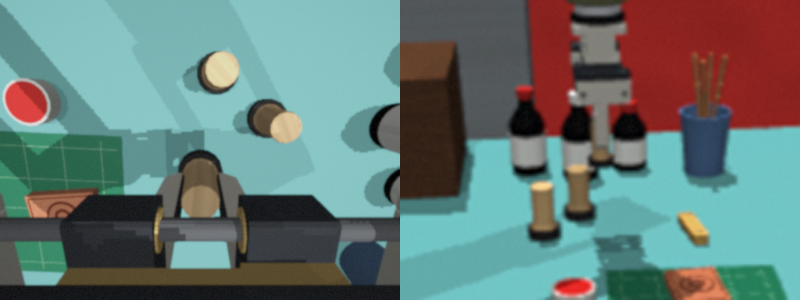

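Run:
```python
from h import *
np.set_printoptions(precision=4,suppress=True)
im=cv2.imread('pics/w5.png');c=viewer.get_calibration('wrist');s=robot.read_state();print(s['tool_pos'])
g=cv2.cvtColor(im,6);print(g[180:250:2,256]);
for r in (194,198,202,206): print(r,g[r,215:300:3])
for ang in (0,): 
    for z in(.121,.133):
        th=np.linspace(0,6.28,200);q=np.array([proj(c,[.4615+.02*np.cos(t),.355+.02*np.sin(t),z]) for t in th]);print(z,'rows',q[:,1].min(),q[:,1].max(),'cols',q[:,0].min(),q[:,0].max())
```

```text
[0.4614 0.3548 0.3325]
[111 109 110 113 112  98  46  28  23  26  34  67  89  87  85  84  85  84
  83  79  78  85  83  82  81  80  81  82  93 118 126 127 125 127 128]
194 [110 110 110 108 112 108 110 113 112  98  56  33  24  23  19  17  24  50
 122 158 165 166 163 165 167 166 164 163 166]
198 [112 112 111 109 109 111 112  96  43  16  29  27  30  29  25  26  32  28
  26  37 115 163 163 165 165 165 167 165 164]
202 [112 112 110 126 141 111  90  17  31  30  32  42  51  60  67  53  39  33
  30  34  34 107 163 166 164 165 165 165 163]
206 [112 112 128 165 163  99  35  26  28  48  84  96  94  87  90  96  97 101
  88  47  43  31 107 164 165 166 166 165 165]
0.121 rows 193.56609439995552 246.68545942257495 cols 229.15973974114348 285.87129918986585
0.133 rows 198.67316383134047 254.61029426955764 cols 227.4952290482953 287.6022646170978
```

{"api": "apply_moves", "payload": {"deltas": [[15,[-10,-40,0],0],[15,[-16,-55,0],0],[15,[-16,-55,0],0],[15,[-16,-55,0],0],[15,[-16,-55,0],0]]}}

```text
t: 11.82
tool_pos: [0.5357, 0.0933, 0.3327]
orientation: [0.001, -3.139, 0.0]
force: [0.9, -0.2, -0.5]
opening: 0.0258
```

{"api": "apply_moves", "payload": {"deltas": [[15,[-16,-55,0],0],[15,[-14,-40,0],0],[15,[0,-12,0],0],[15,[0,0,0],0],[15,[0,0,0],0]]}}

```text
t: 12.45
tool_pos: [0.5657, -0.0105, 0.3341]
orientation: [0.002, -3.14, -0.001]
force: [-0.4, -0.2, -1.0]
opening: 0.0256
```

Run:
```python
from h import *
import m1
np.set_printoptions(precision=4,suppress=True)
im,c,s=grab('wrist','w6');print(s['tool_pos'],s['orientation'])
cv2.imwrite('pics/w6c.png',cv2.resize(im[100:280,180:340],(640,720))[:600])
print(proj(c,[.5645,-.0123,.03]),[proj(c,s['tool_pos']-[.0015+.02,0,.2125])])
```

```text
[ 0.5657 -0.0105  0.3341] [ 0.0021 -3.1403 -0.001 ]
[254.6194 185.6095] [array([256.4422, 190.3904])]
```

View pics/w6c.png

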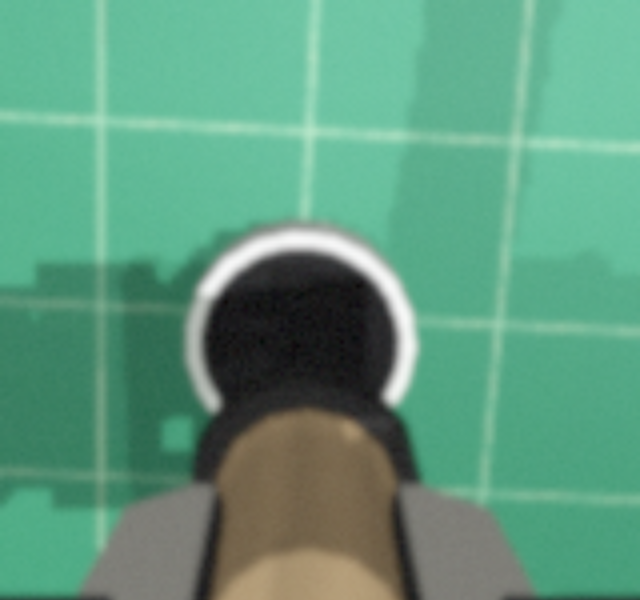

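The cup pad is centred at column 255 and the dabber at 256.5, so about 1 mm off. I correct that and lower it.

{"api": "apply_moves", "payload": {"deltas": [[15,[0,-1,25],0],[15,[0,0,30],0],[15,[0,0,20],0],[15,[0,0,8],0],[15,[0,0,4],0]]}}

```text
t: 13.12
tool_pos: [0.5663, -0.0125, 0.2479]
orientation: [-0.001, 3.141, -0.0]
force: [0.1, -0.1, -0.9]
opening: 0.0254
```

{"api": "apply_moves", "payload": {"deltas": [[15,[0,0,2],0],[15,[0,0,0],0]]}}

```text
t: 13.38
tool_pos: [0.5664, -0.0129, 0.2465]
orientation: [-0.0, 3.14, -0.0]
force: [-0.9, -0.2, 0.0]
opening: 0.0256
```

{"api": "apply_moves", "payload": {"deltas": [[15,[0,0,1.5],0],[15,[0,0,0],0],[15,[0,0,0],0]]}}

```text
t: 13.75
tool_pos: [0.5665, -0.013, 0.2452]
orientation: [-0.0, 3.14, -0.0]
force: [-0.1, 0.1, 5.3]
opening: 0.0254
```

{"api": "apply_moves", "payload": {"deltas": [[30,[0,0,0],0],[45,[0,0,0],0],[60,[0,0,0],0],[60,[0,0,0],0],[60,[0,0,-30],0]]}}

```text
t: 14.38
tool_pos: [0.5647, -0.0127, 0.2716]
orientation: [0.0, -3.136, -0.001]
force: [-0.0, 0.1, -0.1]
opening: 0.0597
```

{"api": "apply_moves", "payload": {"deltas": [[60,[0,0,-50],0],[60,[0,0,-50],0],[60,[0,0,-25],0],[60,[0,0,0],0],[60,[0,0,0],0]]}}

```text
t: 15.0
tool_pos: [0.5658, -0.0128, 0.3976]
orientation: [0.0, -3.14, -0.0]
force: [-0.4, -0.6, -0.2]
opening: 0.0601
```

Run:
```python
from h import *
im,c,s=grab('wrist','w7');print(s['tool_pos'],s['orientation'],s['q'])
print(proj(c,[.5645,-.0123,.03]),proj(c,[.5645,-.0123,.092]))
cv2.imwrite('pics/w7c.png',cv2.resize(im[100:250,156:356],(800,600)))
```

```text
[ 0.56579132 -0.01281637  0.39762227] [ 2.31120243e-04 -3.13962178e+00 -3.34177938e-04] [-1.13237778e-01  4.29497548e-02  1.59369506e+00 -1.13520788e-05
  1.50693011e+00 -1.68418060e+00]
[256.83831649 172.68268096] [256.9436975 185.3255551]
```

View pics/w7c.png

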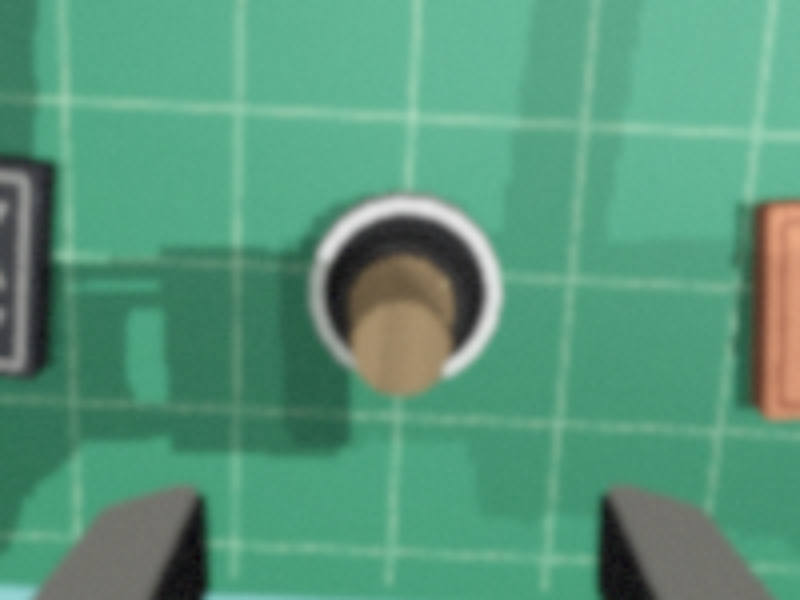

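{"api": "apply_moves", "payload": {"deltas": [[60,[0,0,0],0.178],[60,[0,0,0],0.179],[60,[0,0,0],0.178],[60,[0,0,0],0.179],[60,[0,0,0],0.178]]}}

```text
t: 15.68
tool_pos: [0.5657, -0.0128, 0.3969]
orientation: [-1.362, -2.827, 0.002]
force: [-0.2, 0.5, 0.2]
opening: 0.0601
```

{"api": "apply_moves", "payload": {"deltas": [[60,[0,0,0],0.179],[60,[0,0,0],0.178],[60,[0,0,0],0.179],[60,[0,0,0],0]]}}

```text
t: 16.18
tool_pos: [0.5657, -0.0128, 0.3972]
orientation: [-2.054, -2.374, 0.003]
force: [-0.5, -1.1, 0.5]
opening: 0.0598
```

The dabber stands upright on the ink pad, with the cup ring centred at crop column 406 and the handle base at 402, about 1 mm off. Next is the brass bar.

{"api": "apply_moves", "payload": {"deltas": [[60,[40,12,0],0],[60,[54,12,0],0],[60,[54,12,0],0],[60,[54,12,0],0],[60,[54,12,0],0]]}}

```text
t: 16.8
tool_pos: [0.5887, 0.2508, 0.398]
orientation: [-2.051, -2.379, 0.002]
force: [0.3, -0.1, 0.3]
opening: 0.0601
```

{"api": "apply_moves", "payload": {"deltas": [[60,[54,12,0],0],[60,[49,12,0],0],[60,[0,0,0],0],[60,[0,0,0],0]]}}

```text
t: 17.3
tool_pos: [0.5979, 0.3543, 0.3979]
orientation: [-2.053, -2.378, 0.003]
force: [0.0, -0.4, -0.0]
opening: 0.06
```

```bash
cat > brass.py <<'E'
from h import *
np.set_printoptions(precision=4,suppress=True)
from scipy.spatial.transform import Rotation as Ro
im,c,s=grab('wrist','w8')
R=Ro.from_rotvec(s['orientation']).as_matrix()
for b in blobs(im,[18,90,90],[34,255,255],150):
    r=cv2.minAreaRect(b);P=np.array([pt(c,q,.018)[:2] for q in cv2.boxPoints(r)]);e=[P[1]-P[0],P[2]-P[1]];L=max(e,key=np.linalg.norm)
    ctr=P.mean(0);d=R.T@np.r_[ctr-s['tool_pos'][:2],0]*1000
    print(np.array(r[0]),ctr,sorted(map(np.linalg.norm,e)),np.degrees(np.arctan2(L[1],L[0])),'tool delta mm',d)
print(s['tool_pos'],'tool y deg',np.degrees(np.arctan2(R[1,1],R[0,1])))
E
python3 brass.py
```

```text
[333.5 350. ] [0.7538 0.0961] [np.float64(0.0498464603079709), np.float64(0.5318469047091144)] 8.373229176673702 tool delta mm [-278.2059  116.5451    0.0932]
[257.5 169. ] [0.5988 0.3552] [np.float64(0.02076051467145561), np.float64(0.08726786515886092)] -81.13878061743293 tool delta mm [ 0.7636  0.9566 -0.0026]
[ 68.5647 124.5412] [0.3643 0.3773] [np.float64(0.032582791172450117), np.float64(0.05232349723094154)] 19.9958507968444 tool delta mm [  56.8002 -227.7918    0.359 ]
[132.6599 294.7614] [0.4485 0.1481] [np.float64(0.017279890034598254), np.float64(0.0942991807628515)] 87.98503323146683 tool delta mm [-182.178  -177.8823    0.5321]
[379.632  294.8477] [0.7986 0.1995] [np.float64(0.015299450899820509), np.float64(0.09459505563961898)] -71.35474871706693 tool delta mm [-182.4436  175.9806   -0.1234]
[0.5979 0.3543 0.3979] tool y deg 8.384431471984685
```

View pics/w8.png

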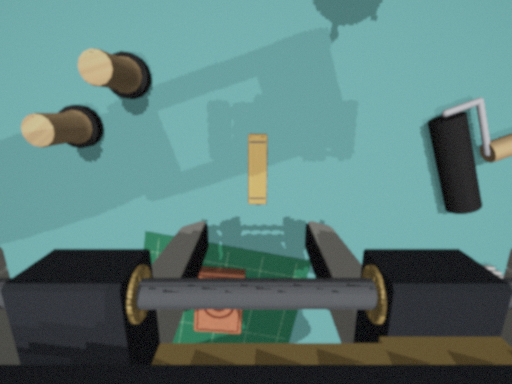

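The brass bar is at (257,169), aligned with the jaws. Now I descend.

{"api": "apply_moves", "payload": {"deltas": [[60,[1,1,40],0],[60,[0,0,50],0],[60,[0,0,50],0],[60,[0,0,45],0],[60,[0,0,20],0]], "grip_force": 40}}

```text
t: 17.98
tool_pos: [0.598, 0.3535, 0.1909]
orientation: [-2.057, -2.372, 0.007]
force: [-0.0, 0.7, -0.1]
opening: 0.0599
```

{"api": "apply_moves", "payload": {"deltas": [[60,[0,0,4],0],[60,[0,0,0],0]]}}

```text
t: 18.23
tool_pos: [0.5999, 0.3556, 0.1924]
orientation: [2.057, 2.373, 0.004]
force: [0.3, -0.8, -0.0]
opening: 0.0598
```

{"api": "apply_moves", "payload": {"deltas": [[15,[0,0,0],0],[15,[0,0,0],0],[15,[0,0,0],0],[15,[0,0,0],0],[15,[0,0,0],0]]}}

```text
t: 18.85
tool_pos: [0.5989, 0.3557, 0.1904]
orientation: [-2.057, -2.374, 0.0]
force: [-1.2, -0.7, 2.0]
opening: 0.0238
```

{"api": "apply_moves", "payload": {"deltas": [[15,[0,0,-25],0],[15,[0,0,-45],0],[15,[0,0,-50],0],[15,[0,0,-30],0],[15,[0,0,0],0]]}}

```text
t: 19.48
tool_pos: [0.5997, 0.356, 0.3436]
orientation: [2.056, 2.373, 0.008]
force: [-0.5, -0.5, -3.4]
opening: 0.0236
```

```bash
sed -i "s/'w8'/'w9'/" brass.py; python3 brass.py | grep -v "132\|379"
python3 - <<'E'
from h import *
im,c,s=grab('top','top9')
m=np.zeros(im.shape[:2],np.uint8);cv2.rectangle(m,(312,145),(376,196),255,-1)
h=cv2.cvtColor(im,40)
m=((h[...,0]<60)|(h[...,0]>86)|(h[...,1]<110)|(h[...,2]<60)).astype(np.uint8)*m
m=cv2.morphologyEx(m,cv2.MORPH_OPEN,np.ones((5,5)));k=max(cv2.findContours(m,0,1)[0],key=cv2.contourArea)
q=cv2.boxPoints(cv2.minAreaRect(k));P=np.array([pt(c,v,.018)[:2] for v in q]);print(P.mean(0),[(np.linalg.norm(P[i]-P[i-1]),np.degrees(np.arctan2(*(P[i]-P[i-1])[::-1]))) for i in range(4)])
E
```

```text
[257.5 350. ] [0.636  0.1355] [np.float64(0.041872139812966204), np.float64(0.46618121842962384)] 7.802290954767853 tool delta mm [-223.4105    4.488    -0.3814]
[256. 221.] [0.6082 0.3075] [np.float64(0.044788560151789523), np.float64(0.13515386595995382)] -80.75283263808798 tool delta mm [-49.1874   1.5017  -0.0811]
[ 29.7841 124.3285] [0.3639 0.3834] [np.float64(0.026800769243096417), np.float64(0.0577059207690591)] -4.798700246174564 tool delta mm [  60.7162 -229.5151   -1.1594]
[206.0832 294.5034] [0.5614 0.2074] [np.float64(0.011370991063022659), np.float64(0.07990503205648684)] 93.19419497886882 tool delta mm [-141.5894  -59.155    -0.5847]
[91.8318 61.3118] [0.4268 0.4526] [np.float64(0.022197707654093627), np.float64(0.04404472605518043)] 1.3957847872780886 tool delta mm [ 120.28   -157.3881   -0.652 ]
[306.7959 294.5222] [0.6826 0.2242] [np.float64(0.011176365638531624), np.float64(0.08028965211495817)] -73.5731846075398 tool delta mm [-142.2832   63.2601    0.0913]
[0.5997 0.356  0.3436] tool y deg 8.193139076255823
[ 0.55533914 -0.1762252 ] [(np.float64(0.09997940947576496), np.float64(83.19900081026138)), (np.float64(0.07095727432826728), np.float64(-7.5227379197330375)), (np.float64(0.10080634868029881), np.float64(-96.93551187040977)), (np.float64(0.07073590901894443), np.float64(171.8052929869122))]
```

{"api": "apply_moves", "payload": {"deltas": [[15,[-40,-9,0],0],[15,[-54,-12,0],0],[15,[-54,-12,0],0],[15,[-54,-12,0],0],[15,[-54,-12,0],0]]}}

```text
t: 20.2
tool_pos: [0.5777, 0.0923, 0.3368]
orientation: [-2.055, -2.372, 0.006]
force: [0.3, 0.2, -2.4]
opening: 0.0238
```

{"api": "apply_moves", "payload": {"deltas": [[15,[-54,-12,0],0],[15,[-54,-12,0],0],[15,[-54,-12,0],0],[15,[-54,-13,0],0],[15,[-49,-13,0],0]]}}

```text
t: 20.82
tool_pos: [0.5541, -0.1786, 0.3369]
orientation: [-2.055, -2.371, 0.002]
force: [0.1, 0.1, -1.6]
opening: 0.0238
```

{"api": "apply_moves", "payload": {"deltas": [[15,[0,0,0],0.133],[15,[0,0,0],0.132],[15,[0,0,0],0],[15,[0,0,0],0]]}}

```text
t: 21.32
tool_pos: [0.555, -0.1767, 0.3385]
orientation: [-2.348, -2.084, 0.002]
force: [-0.5, -0.3, -2.2]
opening: 0.0236
```

Run:
```python
from h import *
from scipy.spatial.transform import Rotation as Ro
im,c,s=grab('wrist','w10');R=Ro.from_rotvec(s['orientation']).as_matrix()
d=R.T@np.r_[np.array([.556,-.1767])-s['tool_pos'][:2],0]*1000
print(s['tool_pos'],np.degrees(np.arctan2(R[1,1],R[0,1])),'delta',d)
dz=s['tool_pos'][2]-.190
ctr=s['tool_pos'][:2]
for L in(-.045,.045):
  for W in(-.012,.012):
    p=ctr+R[:2,0]*L+R[:2,1]*W; print('bar bottom corner',proj(c,np.r_[p,dz]),'top',proj(c,np.r_[p,dz+.018]))
yw=np.radians(-7);X=np.array([np.cos(yw),np.sin(yw)]);Y=np.array([-X[1],X[0]])
for a in(-.035,.035):
  for b in(-.05,.05): print('slate',proj(c,np.r_[np.array([.556,-.1767])+a*X+b*Y,.018]))
cv2.imwrite('pics/w10c.png',cv2.resize(im[100:280,150:360],(700,600)))
```

```text
[ 0.55501858 -0.17668897  0.33852964] -6.804147049534848 delta [ 0.10531993  0.97581518 -0.0024349 ]
bar bottom corner [239.4151176  293.73305263] top [237.74610248 311.55566271]
bar bottom corner [274.98293328 293.73485734] top [276.76665596 311.56098143]
bar bottom corner [236.93090127 161.63923627] top [234.72241489 167.42118002]
bar bottom corner [277.4938992  161.61557037] top [279.83813233 167.39610999]
slate [226.22619987 225.98747488]
slate [223.76595194 134.70837783]
slate [289.16132753 226.1705037 ]
slate [292.39833963 134.89767367]
```

View pics/w10c.png

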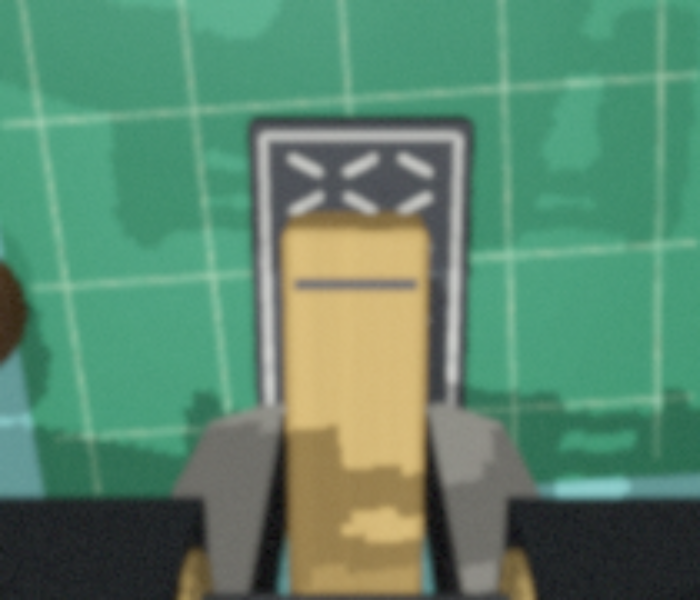

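The bar is parallel to the slate, and its far end is about 1 mm short. I apply a 1 mm correction and lower.

{"api": "apply_moves", "payload": {"deltas": [[15,[1,1,30],0],[15,[0,0,45],0],[15,[0,0,35],0],[15,[0,0,12],0],[15,[0,0,3],0]]}}

```text
t: 22.0
tool_pos: [0.5565, -0.176, 0.215]
orientation: [-2.351, -2.083, 0.001]
force: [0.1, 0.6, -1.4]
opening: 0.0231
```

{"api": "apply_moves", "payload": {"deltas": [[15,[0,0,2],0],[15,[0,0,0],0],[15,[0,0,0],0]]}}

```text
t: 22.38
tool_pos: [0.5569, -0.1763, 0.2143]
orientation: [2.351, 2.081, 0.001]
force: [0.0, 0.6, -1.6]
opening: 0.0236
```

{"api": "apply_moves", "payload": {"deltas": [[15,[0,0,3],0],[15,[0,0,1],0],[15,[0,0,0],0]]}}

```text
t: 22.75
tool_pos: [0.5564, -0.1761, 0.209]
orientation: [-2.352, -2.082, 0.0]
force: [-0.4, 1.0, -2.6]
opening: 0.0237
```

{"api": "apply_moves", "payload": {"deltas": [[15,[0,0,1],0],[15,[0,0,0],0],[15,[0,0,0],0]]}}

```text
t: 23.12
tool_pos: [0.5566, -0.1762, 0.2083]
orientation: [2.353, 2.082, 0.0]
force: [-0.3, 0.0, -0.1]
opening: 0.0237
```

{"api": "apply_moves", "payload": {"deltas": [[35,[0,0,0],0],[50,[0,0,0],0],[60,[0,0,0],0],[60,[0,0,0],0],[60,[0,0,-40],0]], "grip_force": 20}}

```text
t: 23.75
tool_pos: [0.5547, -0.1754, 0.2449]
orientation: [-2.348, -2.077, 0.005]
force: [1.4, -0.1, 0.3]
opening: 0.0595
```

{"api": "apply_moves", "payload": {"deltas": [[60,[0,0,-50],0],[60,[0,0,-50],0],[60,[0,0,-48],0],[60,[0,0,0],0],[60,[0,0,0],0]]}}

```text
t: 24.38
tool_pos: [0.5564, -0.1761, 0.3957]
orientation: [-2.353, -2.082, 0.0]
force: [-0.3, -0.5, -0.3]
opening: 0.0599
```

```bash
sed -i "s/'w9'/'w11'/;s/,.018)/,.036)/" brass.py; python3 brass.py
```

```text
[434.5 350. ] [ 0.7789 -0.4634] [np.float64(0.047030474458996156), np.float64(0.2166049429621463)] -7.089694390413608 tool delta mm [-258.1324  255.7949   -0.0904]
[256.5 173.5] [ 0.5567 -0.1765] [np.float64(0.024259787375422708), np.float64(0.08919282217078163)] -96.46250487749306 tool delta mm [-0.3789  0.3295 -0.0001]
[216.9695 353.7914] [ 0.468  -0.4313] [np.float64(0.03331555242707871), np.float64(0.17645064045694173)] -7.738410381434884 tool delta mm [-264.0899  -56.6687   -0.0049]
[316.5719 353.1944] [ 0.6104 -0.448 ] [np.float64(0.03314711290629782), np.float64(0.10158286276259279)] -4.802353430951041 tool delta mm [-263.2979   86.6393   -0.0442]
[376.1727 294.4875] [ 0.697  -0.3618] [np.float64(0.026379273556019735), np.float64(0.09377622651587568)] -83.44762660957113 tool delta mm [-167.2184  162.1133   -0.0576]
[132.7405 294.377 ] [ 0.3705 -0.321 ] [np.float64(0.01639710806402611), np.float64(0.09000108331913956)] 74.28004734033638 tool delta mm [-166.461  -166.8411    0.033 ]
[ 0.5564 -0.1761  0.3957] tool y deg -6.98848519833816
```

{"api": "apply_moves", "payload": {"deltas": [[93,[-4,-40,0],0],[93,[-5,-50,0],0],[93,[-4,-48,0],0],[93,[0,0,0],0.175],[93,[0,0,0],0.175]]}}

```text
t: 25.05
tool_pos: [0.4169, -0.1721, 0.3943]
orientation: [-2.682, -1.631, 0.002]
force: [-0.2, -0.2, -0.7]
opening: 0.0931
```

{"api": "apply_moves", "payload": {"deltas": [[93,[0,0,0],0.175],[93,[0,0,0],0.175],[93,[0,0,0],0.175],[93,[0,0,0],0.175],[93,[0,0,0],0.173]]}}

```text
t: 25.68
tool_pos: [0.4176, -0.172, 0.3941]
orientation: [-3.12, -0.345, 0.005]
force: [-0.5, 0.9, -0.6]
opening: 0.093
```

{"api": "apply_moves", "payload": {"deltas": [[93,[0,0,0],0.173],[93,[0,0,0],0],[93,[0,0,0],0]]}}

```text
t: 26.05
tool_pos: [0.4178, -0.1722, 0.3952]
orientation: [-3.139, -0.089, 0.003]
force: [-0.4, -0.5, -1.0]
opening: 0.093
```

Run:
```python
from h import *
from scipy.spatial.transform import Rotation as Ro
im,c,s=grab('wrist','w12');R=Ro.from_rotvec(s['orientation']).as_matrix()
print(s['tool_pos'],np.degrees(np.arctan2(R[1,1],R[0,1])),proj(c,[.4173,-.1726,.064]),proj(c,[.4173,-.1726,0]))
```

```text
[ 0.41776085 -0.17216001  0.39517515] -86.75009360745743 [256.73224786 180.27579457] [256.67414628 168.90451196]
```

View pics/w12.png

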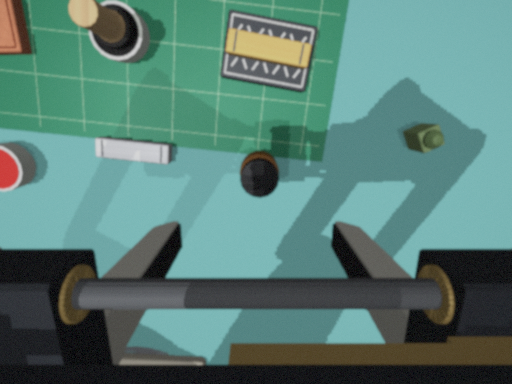

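The brass bar reads (0.5567, -0.1765) at the slate's angle, so it is well placed. The jar cap is at about (259,175) and I'll measure it properly.

Run:
```python
from h import *
import m1
np.set_printoptions(precision=4,suppress=True)
from scipy.spatial.transform import Rotation as Ro
im=cv2.imread('pics/w12.png');c=viewer.get_calibration('wrist');s=robot.read_state();R=Ro.from_rotvec(s['orientation']).as_matrix()
g=cv2.cvtColor(im,6);k=m1.reg(g<52,236,145,284,202,3);e=cv2.fitEllipse(cv2.convexHull(k));print(cv2.boundingRect(k),e)
for z in(.06,.064):
    q=pt(c,e[0],z);print(q,R.T@(q-s['tool_pos'])*1000, e[1][0]*(.33)/290)
```

```text
(244, 157, 34, 39) ((259.64056396484375, 176.07562255859375), (35.6910400390625, 38.26959991455078), 177.85867309570312)
[ 0.4215 -0.1757  0.06  ] [  3.8178   3.9923 335.4644] 0.04061394211341595
[ 0.4223 -0.1756  0.064 ] [  4.7099   3.9429 331.4634] 0.04061394211341595
```

{"api": "apply_moves", "payload": {"deltas": [[93,[3,4,40],0],[93,[0,0,50],0],[93,[0,0,50],0],[93,[0,0,35],0],[93,[0,0,18],0]]}}

```text
t: 26.72
tool_pos: [0.4201, -0.1755, 0.2006]
orientation: [-3.138, -0.087, 0.005]
force: [0.8, 0.3, 0.4]
opening: 0.0926
```

{"api": "apply_moves", "payload": {"deltas": [[93,[0,0,0],0],[35,[0,0,0],0],[35,[0,0,0],0],[35,[0,0,0],0],[35,[0,0,0],0]]}}

```text
t: 27.35
tool_pos: [0.4214, -0.1762, 0.2037]
orientation: [3.14, 0.083, 0.001]
force: [-0.8, -0.1, 0.1]
opening: 0.0579
```

{"api": "apply_moves", "payload": {"deltas": [[35,[0,0,-25],0],[35,[0,0,-45],0],[35,[0,0,-50],0],[35,[0,0,-40],0],[35,[0,0,0],0]]}}

```text
t: 27.98
tool_pos: [0.4221, -0.1766, 0.3671]
orientation: [3.137, 0.083, 0.009]
force: [0.2, 0.4, -2.7]
opening: 0.0418
```

Run:
```python
from h import *
from scipy.spatial.transform import Rotation as Ro
im,c,s=grab('wrist','w13');R=Ro.from_rotvec(s['orientation']).as_matrix();P=s['tool_pos'];z=P[2]-.202
print(P,s['opening'],np.degrees(np.arctan2(R[1,1],R[0,1])))
for zz,r in((z+.003,.024),(z+.045,.024)):
    print(zz,proj(c,np.r_[P[:2]+R[:2,0]*r,zz]),proj(c,np.r_[P[:2],zz]))
cv2.imwrite('pics/w13c.png',cv2.resize(im[120:280,156:356],(750,600)))
```

```text
[ 0.42212922 -0.17661577  0.36709773] 0.0418083773109825 -86.96782108704969
0.16809772956001984 [254.86135595 193.40843743] [254.93580379 228.22840726]
0.21009772956001982 [254.83525724 215.94902127] [254.93060587 259.11162886]
```

View pics/w13c.png

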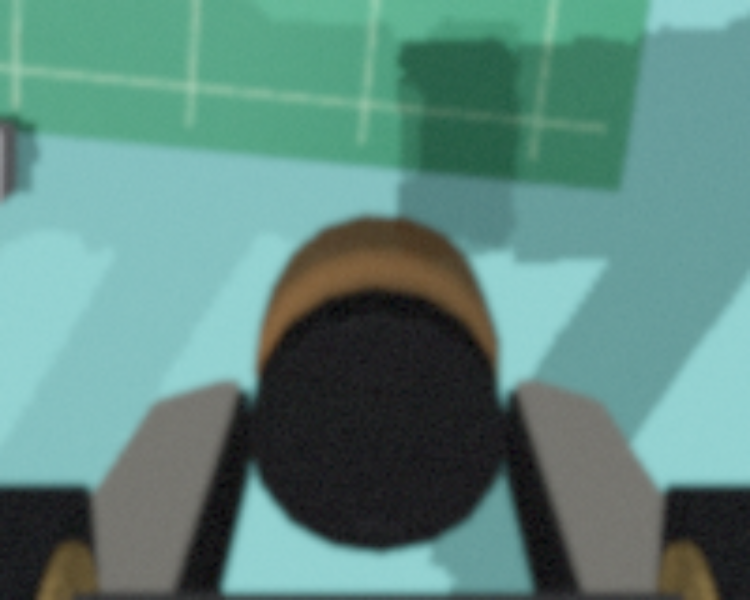

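The gripper was still closing when I lifted, so it now holds the jar by its 42 mm cap. I'll work out the height at which it hangs and whether it tilts.

Run:
```python
from h import *
import m1
np.set_printoptions(precision=4,suppress=True)
from scipy.spatial.transform import Rotation as Ro
im=cv2.imread('pics/w13.png');c=viewer.get_calibration('wrist');s=robot.read_state();R=Ro.from_rotvec(s['orientation']).as_matrix();P=s['tool_pos'];print(P,s['opening'],s['force'])
w=67.5;d=c['fx']*.042/w
for d in(d-.006,d,d+.006):
    uv=(256.8,232);X=c['R'].T@(np.array([(uv[0]-c['cx'])/c['fx'],(uv[1]-c['cy'])/c['fy'],1])*d-c['t'])
    zb=X[2]-.064;b=X.copy();b[2]=zb;b[:2]+=R[:2,0]*.024
    f=X.copy();f[2]=zb;f[:2]+=R[:2,1]*.024
    print('cap top',X,'tool rel',R.T@(X-P)*1000,'bottom z',zb,'pred bottom row',proj(c,b)[1],'mid row of bottom y',proj(c,f))
im2,c2,_=grab('side','s13');p=np.int32(proj(c2,X-[0,0,.03]));print(p)
cv2.imwrite('pics/s13c.png',cv2.resize(im2[p[1]-60:p[1]+60,p[0]-80:p[0]+80],(800,600),interpolation=2))
```

```text
[ 0.4215 -0.1763  0.3645] 0.04189900429265259 [ 0.5037  0.0639 -2.1786]
cap top [ 0.4257 -0.1768  0.1829] tool rel [  3.698    0.4469 181.6133] bottom z 0.11887191788605786 pred bottom row 171.51441556745976 mid row of bottom y [285.9603 200.4267]
cap top [ 0.4233 -0.177   0.1773] tool rel [  1.2771   0.4597 187.1683] bottom z 0.11331072967020472 pred bottom row 173.05171374425987 mid row of bottom y [285.2387 201.208 ]
cap top [ 0.4209 -0.1771  0.1717] tool rel [ -1.1438   0.4725 192.7233] bottom z 0.10774954145435162 pred bottom row 174.51280502499313 mid row of bottom y [284.552  201.9515]
[241 190]
```

View pics/s13c.png

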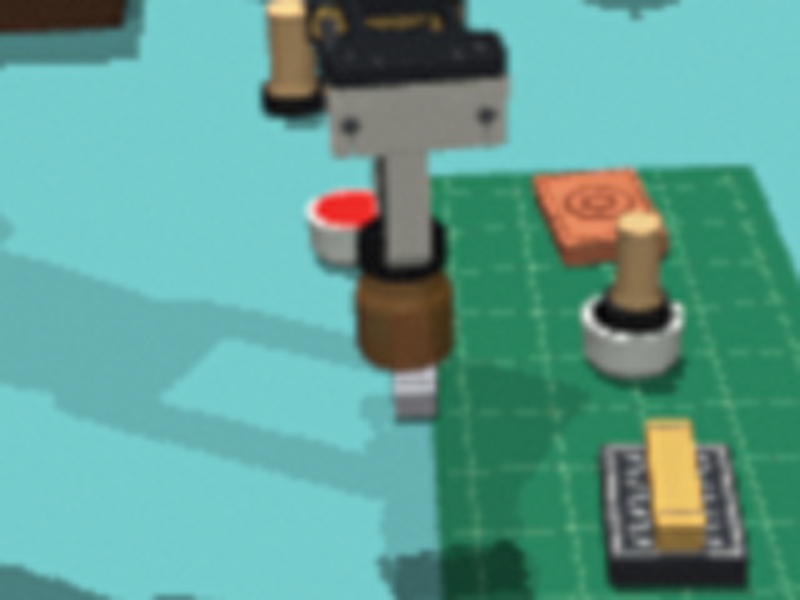

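The jar hangs upright in the fingertips, held by the cap, which is usable. I raise it, carry it to behind the clay tablet, and will creep down on force.

{"api": "apply_moves", "payload": {"deltas": [[35,[0,0,-20],0],[35,[0,0,-20],0],[35,[15,-20,0],0],[35,[30,-40,0],0],[35,[35,-45,0],0]], "grip_force": 30}}

```text
t: 28.7
tool_pos: [0.4955, -0.0662, 0.4007]
orientation: [-3.14, -0.08, 0.006]
force: [0.4, -0.7, -2.6]
opening: 0.0416
```

{"api": "apply_moves", "payload": {"deltas": [[35,[35,-45,0],0],[35,[35,-45,0],0],[35,[35,-45,0],0],[35,[35,-45,0],0],[35,[26,-35,0],0]]}}

```text
t: 29.32
tool_pos: [0.6503, 0.1585, 0.3994]
orientation: [3.14, 0.085, -0.008]
force: [0.6, -0.3, -1.7]
opening: 0.0417
```

{"api": "apply_moves", "payload": {"deltas": [[35,[0,0,0],0],[35,[0,0,0],0],[35,[0,0,0],0]]}}

```text
t: 29.7
tool_pos: [0.6495, 0.1554, 0.4023]
orientation: [3.14, 0.081, -0.002]
force: [-0.7, 0.5, -0.8]
opening: 0.0416
```

Run:
```python
from h import *
np.set_printoptions(precision=4,suppress=True)
from scipy.spatial.transform import Rotation as Ro
im,c,s=grab('wrist','w14');R=Ro.from_rotvec(s['orientation']).as_matrix();P=s['tool_pos']
print(P,s['opening'],s['force'],np.degrees(np.arctan2(R[1,1],R[0,1])),'to go',R.T@np.r_[np.array([.6509,.1567])-P[:2],0]*1000)
for n,lo,hi in(('cap',[0,0,0],[180,255,50]),):
  for b in blobs(im[180:260,200:310],lo,hi,200)[:2]:print(cv2.boundingRect(b),cen(b)+[200,180])
g=cv2.cvtColor(im,6);print(g[160:200,257]);E=0
```

```text
[0.6495 0.1554 0.4023] 0.04157472678768645 [-0.715   0.4855 -0.7748] -87.03650479108668 to go [ 1.4328 -1.227  -0.0028]
(10, 16, 94, 64) [256.1662 231.0471]
[132 132 129 126 128 126 129 127 130 128 127 125 128 127 111  87  65  61
  62  59  66  64  68  64  70  77  83  91  96  94  96  87  89  78  76  58
  42  26  20  17]
```

{"api": "apply_moves", "payload": {"deltas": [[35,[1,-1,30],0],[35,[0,0,45],0],[35,[0,0,40],0],[35,[0,0,20],0],[35,[0,0,5],0]]}}

```text
t: 30.38
tool_pos: [0.6505, 0.1569, 0.2623]
orientation: [3.14, 0.082, -0.003]
force: [0.5, -0.2, -1.1]
opening: 0.0418
```

{"api": "apply_moves", "payload": {"deltas": [[35,[0,0,2],0],[35,[0,0,2],0],[35,[0,0,2],0],[35,[0,0,0],0]]}}

```text
t: 30.88
tool_pos: [0.651, 0.1576, 0.2576]
orientation: [-3.14, -0.083, -0.001]
force: [0.1, -0.2, -1.8]
opening: 0.0415
```

{"api": "apply_moves", "payload": {"deltas": [[35,[0,0,1.5],0],[35,[0,0,1.5],0],[35,[0,0,0],0]]}}

```text
t: 31.25
tool_pos: [0.6508, 0.1575, 0.2539]
orientation: [3.14, 0.083, -0.001]
force: [-0.9, -0.2, -2.3]
opening: 0.0417
```

{"api": "apply_moves", "payload": {"deltas": [[35,[0,0,1.5],0],[35,[0,0,1.5],0],[35,[0,0,0],0]]}}

```text
t: 31.62
tool_pos: [0.6508, 0.1574, 0.251]
orientation: [3.14, 0.083, -0.001]
force: [0.1, 0.1, -1.4]
opening: 0.0416
```

{"api": "apply_moves", "payload": {"deltas": [[35,[0,0,1.5],0],[35,[0,0,0],0],[35,[0,0,0],0]]}}

```text
t: 32.0
tool_pos: [0.6509, 0.1575, 0.2498]
orientation: [3.14, 0.083, 0.0]
force: [0.5, -0.2, -2.1]
opening: 0.0421
```

{"api": "apply_moves", "payload": {"deltas": [[35,[0,0,1.5],0],[35,[0,0,0],0],[35,[0,0,0],0]]}}

```text
t: 32.38
tool_pos: [0.6509, 0.1575, 0.2482]
orientation: [3.14, 0.083, -0.0]
force: [-0.5, -0.2, -1.8]
opening: 0.0414
```

{"api": "apply_moves", "payload": {"deltas": [[35,[0,0,1.5],0],[35,[0,0,0],0],[35,[0,0,0],0]]}}

```text
t: 32.75
tool_pos: [0.6513, 0.1575, 0.2476]
orientation: [-3.14, -0.083, -0.002]
force: [2.2, -0.1, 2.7]
opening: 0.0416
```

{"api": "apply_moves", "payload": {"deltas": [[35,[0,0,1.5],0],[35,[0,0,0],0],[35,[0,0,0],0]]}}

```text
t: 33.12
tool_pos: [0.6519, 0.1576, 0.2472]
orientation: [-3.14, -0.083, -0.006]
force: [1.4, -0.1, 7.5]
opening: 0.0417
```

{"api": "apply_moves", "payload": {"deltas": [[35,[0,0,1],0],[35,[0,0,0],0],[35,[0,0,0],0]]}}

```text
t: 33.5
tool_pos: [0.6523, 0.1576, 0.2471]
orientation: [-3.14, -0.083, -0.008]
force: [1.6, -0.1, 10.3]
opening: 0.0417
```

It made contact, now at 10 N. I ease back, release and lift.

{"api": "apply_moves", "payload": {"deltas": [[35,[0,0,-2],0],[35,[0,0,0],0],[50,[0,0,0],0],[65,[0,0,0],0],[80,[0,0,0],0]]}}

```text
t: 34.12
tool_pos: [0.6505, 0.1574, 0.2454]
orientation: [3.14, 0.083, -0.002]
force: [0.4, -0.7, 0.3]
opening: 0.0655
```

{"api": "apply_moves", "payload": {"deltas": [[80,[0,0,-30],0],[80,[0,0,-50],0],[80,[0,0,-50],0],[80,[0,0,-25],0],[80,[0,0,0],0]]}}

```text
t: 34.75
tool_pos: [0.6514, 0.1576, 0.4041]
orientation: [-3.14, -0.083, -0.008]
force: [-0.6, -0.1, -0.2]
opening: 0.08
```

{"api": "apply_moves", "payload": {"deltas": [[80,[-45,25,0],0],[80,[-50,30,0],0],[80,[-50,30,0],0],[80,[-50,30,0],0],[80,[0,0,0],0]]}}

```text
t: 35.38
tool_pos: [0.459, 0.031, 0.398]
orientation: [3.14, 0.079, -0.008]
force: [0.3, -0.4, 0.5]
opening: 0.0803
```

Run:
```python
from h import *
import m1
np.set_printoptions(precision=4,suppress=True)
im,c,s=grab('wrist','w15');t,ct,_=grab('top','top15');si,cs,_=grab('side','side15');print(s['tool_pos'])
for n,I,C in(('wrist',im,c),('top',t,ct),('side',si,cs)):
    p=proj(C,[.651,.157,.064]);x,y=np.int32(p);g=cv2.cvtColor(I,6);r=28
    try:
        k=m1.reg(g<52,max(0,x-r),max(0,y-r),x+r,y+r,3);e=cv2.fitEllipse(cv2.convexHull(k));print(n,p,e,pt(C,e[0],.062))
    except Exception as ex: print(n,p,'fail')
cv2.imwrite('pics/fin.png',np.vstack([np.hstack([cv2.resize(im,(400,300)),cv2.resize(t[70:280,100:420],(400,300))]),np.hstack([cv2.resize(si[130:290,200:360],(400,300)),np.zeros((300,400,3),np.uint8)])]))
```

```text
[0.459 0.031 0.398]
wrist [130.1061 -30.67  ] ((126.9852294921875, 362.3504943847656), (58.026424407958984, 108.0774154663086), 168.7718505859375) [0.194 0.193 0.062]
top [212.3957 128.0623] fail
side [304.6284 155.159 ] ((304.73095703125, 158.6195068359375), (9.138779640197754, 11.374279975891113), 96.06690979003906) [0.6466 0.1352 0.062 ]
```

View pics/fin.png

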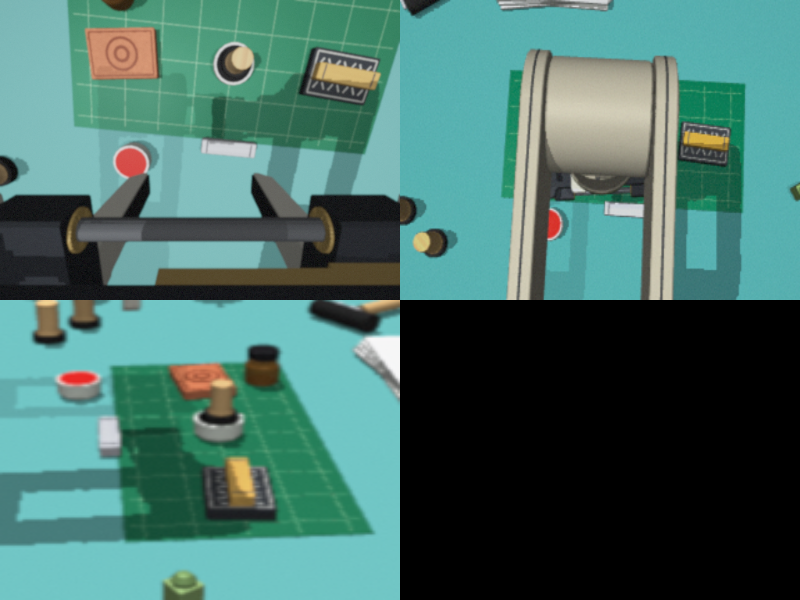

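The jar stands upright behind the clay tablet, but the arm hides it from the top camera. I swing aside and measure.

{"api": "apply_moves", "payload": {"deltas": [[80,[-10,45,0],0],[80,[-10,58,0],0],[80,[-10,58,0],0],[80,[-10,58,0],0],[80,[0,58,0],0]]}}

```text
t: 36.15
tool_pos: [0.4377, -0.2483, 0.4008]
orientation: [-3.14, -0.084, -0.0]
force: [0.7, 0.4, 1.0]
opening: 0.0799
```

{"api": "apply_moves", "payload": {"deltas": [[80,[0,55,0],0],[80,[0,55,0],0],[80,[0,0,0],0]]}}

```text
t: 36.52
tool_pos: [0.4434, -0.3596, 0.399]
orientation: [-3.139, -0.079, 0.003]
force: [-0.4, 0.2, -0.5]
opening: 0.0799
```

Run:
```python
from h import *
import m1
np.set_printoptions(precision=4,suppress=True)
t,c,s=grab('top','top16');print(s['t'],s['tool_pos'])
g=cv2.cvtColor(t,6);h=cv2.cvtColor(t,40)
p=proj(c,[.651,.157,.064]);x,y=np.int32(p);k=m1.reg(g<55,x-25,y-25,x+25,y+25,3);e=cv2.fitEllipse(cv2.convexHull(k));J=pt(c,e[0],.062)[:2];print('jar',e,J)
r=cv2.minAreaRect(blobs(t,[3,120,120],[14,255,255],100)[0]);P=np.array([pt(c,q,.018)[:2] for q in cv2.boxPoints(r)]);C=P.mean(0)
a=np.radians(3.4);X=np.array([np.cos(a),np.sin(a)]);Y=np.array([-X[1],X[0]]);print('clay',C,'jar in clay',(J-C)@X,(J-C)@Y)
t0=cv2.imread('pics/top0.png')
for n,lo,hi in(('red',[0,150,120],[3,255,255]),):
    for I in(t0,t): print(n,[cen(b) for b in blobs(I,lo,hi,100) if cen(b)[0]<300])
for n,(u,v) in(('steel',(282,216)),('seal',(421,203))):
    print(n,'mean abs change',cv2.absdiff(t0,t)[v-8:v+8,u-14:u+14].mean())
cv2.imwrite('pics/fin2.png',cv2.resize(t[70:280,100:440],(800,494)))
```

```text
36.525 [ 0.4434 -0.3596  0.399 ]
jar ((213.7871551513672, 130.47811889648438), (17.900848388671875, 23.106618881225586), 156.06790161132812) [0.6454 0.1536]
clay [0.5716 0.1527] jar in clay 0.07371306296349417 -0.0034070977635218
red [array([218.0682, 226.3554])]
red [array([218.1007, 226.3582])]
steel mean abs change 2.482142857142857
seal mean abs change 36.37574404761905
```

Run:
```python
from h import *
import m1
np.set_printoptions(precision=4,suppress=True)
t=cv2.imread('pics/top16.png');c=viewer.get_calibration('top')
print(cv2.cvtColor(t,6)[118:142,204:224])
h=cv2.cvtColor(t,40)
# cap: neutral black (low chroma), amber side: brown
ch=t.max(2).astype(int)-t.min(2);k=m1.reg((ch<14)&(t.max(2)<70),195,110,232,150,3);e=cv2.fitEllipse(cv2.convexHull(k));print('cap',e,pt(c,e[0],.064))
s0=cv2.imread('pics/side0.png');s1,cs,_=grab('side','side16')
for I in(s0,s1): print('seal',[(cen(b),cv2.contourArea(b)) for b in blobs(I[265:305,255:295],[25,80,30],[50,255,255],40)])
for n,b in(('steel',(236,190,252,212)),('red',(220,165,244,184))): print(n,cv2.absdiff(s0,s1)[b[1]:b[3],b[0]:b[2]].mean())
```

```text
[[155 152 155 155 153 154 152 150 132 144 153 150 152 157 154 154 157 152
  156 155]
 [141 149 154 150 114  98  75  66  61  65  72  85 117 146 156 155 155 154
  154 154]
 [100 101 103  83  59  50  43  45  46  45  44  49  55  82 119 135 136 141
  138 139]
 [ 93  95  73  53  47  47  48  45  46  50  45  48  44  51  65  92 100 101
   97  99]
 [ 85  79  60  51  48  48  41  53  54  52  53  50  50  45  50  67  81  96
   88  89]
 [ 86  61  49  48  49  51  55  45  53  48  49  50  51  50  44  53  73  87
   92  92]
 [ 73  50  48  48  52  52  48  46  47  49  44  44  54  49  50  50  62  84
   92  94]
 [ 73  53  45  47  46  53  51  53  51  50  48  46  53  47  46  51  42  53
   67  66]
 [ 75  52  51  47  47  51  50  50  48  50  51  49  50  49  51  50  42  52
   65  60]
 [ 70  47  50  50  52  45  53  49  44  50  55  52  48  45  53  50  38  42
   53  64]
 [ 69  49  46  53  49  55  46  52  48  54  52  52  55  49  50  52  32  28
   55  78]
 [ 70  55  50  55  56  57  50  51  50  56  51  54  56  52  56  54  35  45
   45  56]
 [ 76  53  56  52  55  51  54  55  51  51  58  49  53  53  51  46  30  39
   49 
[... 501 characters left out ...]
43
   31  48]
 [ 98  92  85  65  59  61  64  64  55  53  60  54  60  58  60  50  37  38
   38  58]
 [ 97  93  92  74  57  48  58  57  63  60  63  60  53  52  40  36  38  36
   56  61]
 [ 98  98  97  89  74  52  35  46  50  48  45  39  42  40  36  37  35  45
   64  64]
 [ 98  97  98  95  90  78  53  39  41  35  37  39  37  41  42  39  52  63
   67  71]
 [ 96  95  91  94  92  97  83  65  52  52  47  39  48  40  65  60  67  68
   92 102]]
cap ((212.4225311279297, 127.53932189941406), (15.852071762084961, 16.701330184936523), 151.68972778320312) [0.6523 0.157  0.064 ]
seal [(array([17.858 , 21.1061]), 223.0)]
seal [(array([17.8518, 21.5184]), 217.0)]
steel 9.247159090909092
red 19.58114035087719
```

```bash
python3 -c "
from plant import order,robot
print(robot.read_state()['t'],order.close_job())"
```

```text
the job is handed in; nothing more can be done
36.625 None
```

The job is handed in at 36.6 s, with all four things placed in the order asked and the arm clear of everything.

- **Ink cup:** it stands on the yellow dot. The wrist camera put it at (0.565, -0.013) against the dot at (0.564, -0.012). The top camera's reading then was spoiled by the arm blocking the view, so I did not use it.
- **Dabber:** I took the small one of the three (about 26 mm handle, 40 mm disc). It stands upright on the ink pad, about 1 mm off centre.
- **Brass bar:** it lies lengthwise on the slate, within about 1 mm of the middle and within about 1° of its direction.
- **Jar:** it stands upright behind the clay tablet. My first mask put it about 15 mm behind and 3 mm off line, but it was distorted by the jar's dark side. A tighter mask on the cap gives a gap of about 21 mm, in line with the tablet's middle to within about 1 mm.
- **Jar grip:** I began lifting before the fingers had closed, so the jar was carried by its cap. It hung upright, and I set it down by feel, with up to about 10 N of contact force.
- **Left alone:** the red cup, steel bar and seal show no movement. The arm hid the seal in the last top view, so I checked it from the side. The side view did differ around the steel bar and red cup; I put that down to the arm's shadow, since the top view shows neither moved.

My last enlarged top view was refused by the 16-picture limit, so the final checks are from measurements only.

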